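# Make ready to fill the plate with the eight-channel pipette

## Task

Lift the top trough liner off the nested pile and seat it fully in the empty grey trough base. Then draw the eight-channel pipette (the one with the wide row of tips) up out of the sloping rack, turn it upright with the tips down, and finish while still holding it steady in the gripper, its row of tips centred over the trough and in line with its length, a few centimetres above it and touching nothing. Leave the other liners, the other pipette and everything else on the bench where they are.

Things in the scene. Friction and masses are not known exactly. Their poses are not given: they have to be found in the camera images.
- trough: The liner to take: the top one of three identical white plastic trough liners nested in a pile that stands on the bench. Open trough 62 mm wide (x), 140 mm long (y), 36 mm high, 35 g; origin at the centre of its flat foot, z up. Tapers from 48 mm wide under the rim to a foot 31 by 103 mm. End skirts (18 to 36 mm above the origin) carry it on what is below: the next liner or the base.
- rim (a point): Centre of the top liner's mouth, 36 mm above its origin, level with its top edge, same axes. Upright skirts 12 mm tall run down from the top edge on both long sides, outer faces 62 mm apart: grip across these near mid-length. The next liner's skirts begin 18 mm below this edge, so fingertips 6 to 14 mm below it take one liner only.
- spare_mid: The second liner of the pile, identical, 18 mm below the top one; stays in the pile.
- spare_low: The lowest liner of the pile, identical, standing on the bench; stays there.
- base: Heavy grey base block for one liner, fixed on the bench, 68 mm wide (x), 150 mm long (y), 22 mm high; origin at the centre of its underside, z up. An opening 46 by 117 mm, 19 mm deep, takes the liner's tapered body with 2 to 3 mm play each way, either way round. Seated, the end skirts rest on the block and the liner's origin is 4 mm above the base's origin.
- mouth (a point): Centre of the mouth of a seated trough: on the base's axis, 40 mm above the bench, axes as the base (y along the trough). The mouth is about 46 by 116 mm inside.
- multichannel: White eight-channel pipette, 239 mm long, 190 g, in one of the rack's two places. z along its axis to the plunger, y along the row of tips, x to its finger-rest side; origin on the axis at the finger rest. It lies 45 degrees from vertical, handle end high and away from the robot, tips low and towards the robot, finger rest underneath, caught on the upper rail; origin 166 mm above the bench.
- grip (a point): Point inside the eight-channel pipette's handle, on its axis at z -20 mm, axes as the pipette. Flat-sided handle, 28 mm wide (y), 34 mm deep (x), from z -88 to +12 mm, plunger to +34 mm. To be gripped across the 28 mm, fingers straight down, closing along the rails: they pass clear of the rail, and the 54 mm of handle above stays below the gripper's body.
- tips (a point): Middle of the row of eight tip ends of that pipette, on its axis at z -205 mm, 185 mm from the grip point; axes as the pipette. The row is 68 mm long. Above the tips is the wide head: 84 mm (y) by 26 mm (x), from z -144 to -100 mm.
- single: The other pipette: slim, single-channel, 100 g, same handle (26 mm wide) and frame, but one round shaft instead of the wide head. Lies in the other place of the rack, 110 mm beside the first; which place is which changes. Stays in the rack.
- rack: Low sloping pipette rack, fixed on the bench: two white side frames 254 mm apart joined by two steel rails along its y. Origin on the bench under its middle, x towards its high side, away from the robot. Places at y -55 and +55 mm; pipettes' origins there at x 60, z 166 mm. Nothing locks a pipette in: it lies by its weight and comes free straight up or up along its slope.
- upper_rail (a point): Middle of the rack's upper rail: 10 mm diameter, 147 mm above the bench. The lower rail is 88 mm nearer to the robot, 65 mm high. Pins reach 5 mm above the upper rail, 19 mm to each side of a place's middle.
- microplate: 96-well plate, 86 by 128 by 14 mm, lying beyond the base; bystander, origin under its centre.
- bottle: Glass reagent bottle with cap, 70 mm diameter, 150 mm high; bystander, origin under its centre.
- tube_rack: Rack 75 by 150 by 64 mm with two capped 50 ml tubes rising to 118 mm; bystander, origin under its centre.
- tip_box: Closed pipette tip box, 84 by 122 by 68 mm; bystander, origin under its centre.
- marker: Marker pen lying on the bench, 14 mm thick, about 107 mm long along its y; bystander.
There are look-alikes about, which are no part of the job. What is shaped like the trough but blue or pink is not meant.

How it is judged:
By the outcome, as a careful person would: the job done as asked, in the order asked, and still so for the second after the job is handed in, while the arm keeps its last pose, push and grip.
It also fails if it takes over 61 s, if anything falls off the work surface, if the arm or the gripper's body presses on something with over 40 N, if the wrist force passes 120 N, or if a joint passes its speed limit or range.

## Robot

A 6-joint arm with a two-finger parallel gripper is mounted at the origin on the work surface. World frame = base frame: x ahead of the robot, y to its left, z up, the work surface at z = 0. Lengths are in m, angles in rad, forces in N, time in s.
With the tool pointing down it reaches from about 0.4 to 0.925 m from the base axis. Payload 12.5 kg.
Tool frame: the origin (TCP) lies midway between the tips of the shut fingers; the grasp point (between the pads) lies 19 mm behind it; z points along the fingers, y is the line along which they close (so a half turn about z gives the same grasp; the last joint's range is limited). The gripper opens to 95 mm and grips with 3 to 60 N. Pads are 20 mm wide; open, the fingers measure 119 mm over their backs; the gripper's body (75 mm by 180 mm) begins 59 mm behind the grasp point.
Start: joints at [-1.262, 0.491, 1.559, -0, 1.092, -0.106], TCP at [0.252, -0.572, 0.215] pointing down, gripper open.
Joint ranges: [-3.1, 3.1], [-0.84, 2.19], [0.05, 2.79], [-1.13, 4.28], [0.06, 2.93], [-2.69, 2.69]. Speed limits (rad/s): [2.22, 2.22, 2.79, 3.14, 3.14, 3.14].

## Interface

Orientations are given as a rotation vector (axis times angle).
In Python, from workcell import get_obs, camera, calibration, job_done, spot_in, cut_out, pinpoint gives the robot as it stands.
- The arm moves only by the shell command python3 -m jog 'ROWS' [FORCE]. ROWS is a JSON object of lists of equal length, an entry for each row: "offset": the shift along the tool's x, y, z in mm, a list of three; "turn": the turn, a rotation vector about the tool's x, y, z in degrees, a list of three; "hand": the closure, from -1 (fully open) to 1 (shut). A call has 1 to 20 rows; each row shifts and turns the commanded pose from where the row before left it, along the tool's axes as they then stand; what a row does not reach is not made up. A row lasts 1/8 s, in which the tool goes at most 62.5 mm and 10.7 degrees, less where a joint would pass 70% of its speed; a pose out of reach is approached as far as the arm can. A call with a gripper value outside its range is refused whole. The fingers move at their own pace and stop on an object; FORCE is the grip in N (left out, the last holds). Time passes only in rows, so rows that do not move let the fingers close. It gives the time, the measured TCP pose, the force, the opening and the grip force at its end, in the units of the state.
- get_obs(): the state, without advancing time (a new reading comes with each control period).
- camera(name): name is "scene" or "top"; returns the picture (420x560x3 uint8, red, green, blue); there is no depth.
- calibration(name): a dict with "vertical_fov" (degrees; the focal length in pixels is half the picture's height over the tangent of half this angle, whatever the lens; pixels are square), "cx", "cy" (the principal point, pixels), "distortion" ([k1, k2, p1, p2, k3] as OpenCV has them; the pictures are not rectified), "R" (3x3) and "t" (3): a world point X has camera coordinates R X + t. Camera axes: x right, y down, z forward; pixel columns grow to the right and rows downward; lengths in m; the calibration is good to about 2 mm. A picture is of the moment at which its call begins. calibration takes no time and is no camera call.
- job_done(): hands the job in; it is judged then, once.
Trained networks look in the newest picture that a camera, given by its name, has taken for a name from the list of things; names that differ only in an ending like _2 or _b are one class to them, and where a whole thing is asked for, a point or a joint stands for the part that bears it (a point fixed in the world has none). Each returns a list of dicts, best first, with "conf" (0 to 1); they miss things now and then, are a little off and sometimes report something else, mostly with a low value. They report only what shows in the picture. A call takes as long as a camera call. They do not tell look-alikes from the thing itself.
- spot_in(query, camera): "at" ([column, row] in pixels, amid what is visible of it).
- cut_out(query, camera): "region" (420x560 bool, what is visible of it) and "at" ([column, row] in pixels, amid what is visible of it).
- pinpoint(query, camera): "at" ([column, row] in pixels: a listed point, or the origin of a listed thing).
The state is a dict: "t": time; "joint_positions": joint angles; "joint_vel": joint speeds; "tau": joint torques, N m; "tool_pos": TCP position; "tcp_rot": TCP orientation; "ft_force": force on the tool from outside, world axes, zero at the start; "ft_torque": the same for the moment, N m; "width": finger opening in m; "gripper_force": force on a finger pad.
Only numpy, scipy, OpenCV 4.12 (cv2) and the standard library are available. Lean on these libraries where they do the work, as an engineer would, in place of code of your own. Each camera call takes 0.05 s, during which the arm holds its last target. There are 200 camera calls.

## Working session

There is one attempt and no reset: what is moved stays moved. The work goes in short steps, Python scripts to look and compute and a shell command to move; the robot and the scene stay as the last step left them, time stands still between calls to the robot, and variables do not carry over. Pictures are saved under pics/ and viewed, at most 10 in all, crops included, and the job is handed in when it is done.

```bash
mkdir -p pics; ls; cat > h.py <<'E'
import numpy as np, cv2
from workcell import *
def K(n):
    c=calibration(n); f=210/np.tan(np.radians(c["vertical_fov"])/2)
    return np.array([[f,0,c["cx"]],[0,f,c["cy"]],[0,0,1.]]),np.array(c["distortion"],float),np.array(c["R"]),np.array(c["t"])
def at_z(n,px,z):
    k,d,R,t=K(n); u=cv2.undistortPoints(np.array(px,float).reshape(-1,1,2),k,d).reshape(-1,2)
    r=np.c_[u,np.ones(len(u))]@R; o=-R.T@t
    return o+r*((z-o[2])/r[:,2])[:,None]
def proj(n,X):
    k,d,R,t=K(n); return cv2.projectPoints(np.array(X,float).reshape(-1,1,3),cv2.Rodrigues(R)[0],t,k,d)[0].reshape(-1,2)
def save(n,f,box=None,s=1):
    im=camera(n)
    if box: im=im[box[1]:box[3],box[0]:box[2]]
    im=cv2.resize(im,None,fx=s,fy=s,interpolation=cv2.INTER_CUBIC); cv2.imwrite("pics/"+f,im[:,:,::-1]); 
E
python3 - <<'E'
from h import *
np.set_printoptions(precision=3,suppress=True)
a=camera("scene");b=camera("top")
cv2.imwrite("pics/s.png",a[:,:,::-1]);cv2.imwrite("pics/t.png",b[:,:,::-1])
for n in("scene","top"):
    c=calibration(n);R=np.array(c["R"]);print(n,-R.T@c["t"],R[2],c["vertical_fov"],c["distortion"])
    for q in("rim","mouth","base","grip","tips","multichannel","single","upper_rail","rack"):
        print(q,[(np.round(o["at"],1).tolist(),round(o["conf"],2)) for o in pinpoint(q,n)[:4]])
print(get_obs())
E
```

```text
pics
scene [ 1.341 -0.749  1.08 ] [-0.573  0.486 -0.66 ] 42.19600599628809 [-0.017  0.     0.     0.     0.   ]
rim [([194.0, 273.1], 0.93), ([138.3, 230.3], 0.9), ([93.4, 278.5], 0.85)]
mouth [([278.0, 230.6], 0.61), ([360.4, 176.4], 0.48)]
base [([276.9, 237.0], 0.76)]
grip [([356.8, 177.7], 0.96), ([375.8, 174.7], 0.33), ([192.5, 287.4], 0.25)]
tips [([324.8, 186.2], 0.78), ([261.3, 327.2], 0.62), ([324.1, 284.9], 0.56), ([193.5, 285.6], 0.43)]
multichannel [([360.9, 174.5], 0.83)]
single [([392.4, 163.4], 0.66)]
upper_rail [([376.8, 173.3], 0.73)]
rack [([359.7, 201.6], 0.69)]
top [ 0.446 -0.053  1.358] [ 0.071 -0.01  -0.997] 53.773705330110396 [-0.118  0.     0.     0.     0.   ]
rim [([368.1, 297.2], 0.88), ([356.5, 210.9], 0.76), ([418.7, 266.7], 0.61)]
mouth [([269.1, 218.8], 0.78), ([358.1, 216.4], 0.71)]
base [([358.5, 215.9], 0.67), ([268.2, 219.2], 0.62)]
grip [([186.9, 196.3], 0.88), ([170.2, 185.7], 0.22)]
tips [([269.0, 219.1], 0.72)]
multichannel [([183.2, 192.7], 0.66)]
single [([146.6, 184.5], 0.68)]
upper_rail [([167.7, 183.5], 0.63), ([188.1, 201.5], 0.21)]
rack [([177.1, 212.2], 0.89)]
{'t': 1.0, 'joint_positions': array([-1.262,  0.491,  1.559,  0.   ,  1.092, -0.106]), 'joint_vel': array([-0.001, -0.   ,  0.001,  0.001,  0.001,  0.001]), 'tau': array([  0.002, -61.246, -25.843,   0.069,   0.045,   0.   ]), 'tool_pos': array([ 0.252, -0.572,  0.215]), 'tcp_rot': array([3.074, 0.647, 0.   ]), 'ft_force': array([ 0.325, -0.011,  0.543]), 'ft_torque': array([0.   , 0.039, 0.03 ]), 'gripper_force': 0.0, 'width': 0.0951027954253434}
```

View pics/s.png

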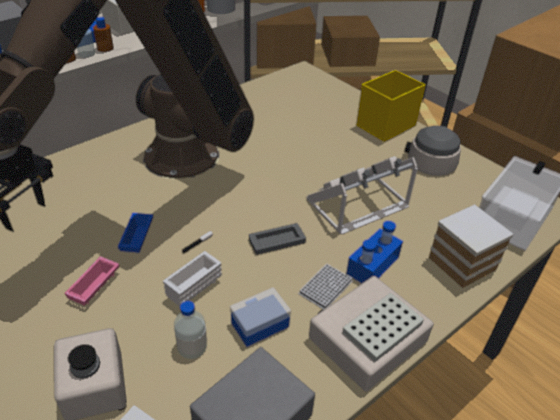

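View pics/t.png

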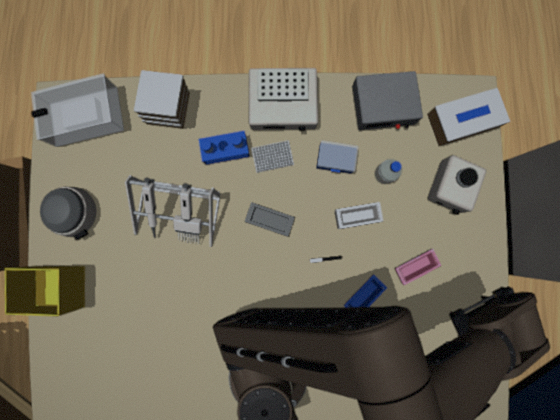

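The target liner is the white pile at scene (194,275), top (358,215). Look-alikes are the blue trough at scene (137,231), top (366,293), and the pink one at scene (93,280), top (417,266). The grey base is at scene (277,238), top (269,219). The eight-channel pipette is the right-hand one in the top view (186,205), with the wide head; the single is at top (149,200).

```bash
cat >> h.py <<'E'
from scipy.optimize import minimize
def hullmask(n,P):
    m=np.zeros((420*4,560*4),np.uint8); h=cv2.convexHull((proj(n,P)*4+1.5).astype(np.float32)).astype(np.int32)
    cv2.fillConvexPoly(m,h,1); return cv2.resize(m.astype(np.float32),(560,420),interpolation=cv2.INTER_AREA)
def fit(P0,masks,x0):
    P0=np.array(P0)
    def tr(x): c,s=np.cos(x[2]),np.sin(x[2]); return P0@np.array([[c,s,0],[-s,c,0],[0,0,1]])+[x[0],x[1],0]
    def cost(x):
        e=0
        for n,m in masks.items():
            h=hullmask(n,tr(x)); e+=1-np.minimum(h,m).sum()/np.maximum(h,m).sum()
        return e
    best=None
    for y in np.radians(np.arange(-30,31,10)):
        x=np.array([x0[0],x0[1],x0[2]+y]); r=minimize(cost,x,method="Nelder-Mead",options=dict(initial_simplex=[x,x+[.01,0,0],x+[0,.01,0],x+[0,0,.1]],xatol=1e-4,fatol=1e-5,maxiter=200))
        if best is None or r.fun<best.fun: best=r
    return best.x,best.fun
def box(w,l,z0,z1): return [[a*w/2,b*l/2,z] for a in(-1,1) for b in(-1,1) for z in(z0,z1)]
def regs(q,near):
    out={}
    for n,p in near.items():
        r=[o for o in cut_out(q,n) if np.hypot(*(np.array(o["at"])-p))<25]
        if r: out[n]=np.array(r[0]["region"],np.float32)
    return out
E
python3 - <<'E'
from h import *
np.set_printoptions(precision=4,suppress=True)
a=camera("scene");b=camera("top")
for nm,q,near,P,zz in(("pile","trough",dict(scene=(194,275),top=(358,215)),box(.062,.14,.054,.072)+box(.031,.103,0,.01)+box(.062,.14,.018,.03),.07),("base","base",dict(scene=(277,238),top=(269,219)),box(.068,.15,0,.022),.022)):
    x0=at_z("top",near["top"],zz)[0]; M=regs(q,near)
    for k in ([M] + [{n:M[n]} for n in M]):
        x,f=fit(P,k,(x0[0],x0[1],0)); print(nm,list(k),x,np.degrees(x[2]),f,[m.sum() for m in k.values()])
for q in("multichannel","single","grip","tips"): print(q,[(o["at"],o["conf"],int(np.sum(o["region"]))) for n in("scene","top") for o in cut_out(q,n)[:2]])
sc=5;B=b[165:255,115:230];T=cv2.resize(B,None,fx=sc,fy=sc,interpolation=cv2.INTER_CUBIC)
S=cv2.resize(a[150:235,300:425],None,fx=5,fy=5,interpolation=cv2.INTER_CUBIC)
W=np.zeros((600,800,3),np.uint8)
cv2.imwrite("pics/rt.png",T[:,:,::-1]);cv2.imwrite("pics/rs.png",S[:,:,::-1])
C=np.hstack([cv2.resize(a[240:310,155:235],(480,420)),cv2.resize(b[185:255,320:373],(318,420))]);cv2.imwrite("pics/pile.png",C[:,:,::-1])
E
```

```text
pile ['scene', 'top'] [ 0.5245 -0.2971  0.162 ] 9.27972317444701 0.47766727209091187 [np.float32(1116.0), np.float32(919.0)]
pile ['scene'] [ 0.4986 -0.278   0.2518] 14.427547200347364 0.3891165852546692 [np.float32(1116.0)]
pile ['top'] [ 0.5253 -0.2997  0.1613] 9.240872556552569 0.05320334434509277 [np.float32(919.0)]
base ['scene', 'top'] [ 0.5182 -0.0109 -0.3503] -20.06803223119234 0.176513671875 [np.float32(1109.0), np.float32(925.0)]
base ['scene'] [ 0.519  -0.0108 -0.3566] -20.433920778486737 0.09317660331726074 [np.float32(1109.0)]
base ['top'] [ 0.5177 -0.0119 -0.348 ] -19.93910505234334 0.07281887531280518 [np.float32(925.0)]
multichannel [([353.0, 179.8], 0.76, 457), ([186.0, 222.0], 0.82, 918), ([360.3, 212.4], 0.43, 888)]
single [([382.9, 166.4], 0.8, 385), ([275.9, 237.2], 0.52, 1166), ([150.1, 198.4], 0.89, 513), ([391.3, 171.5], 0.33, 540)]
grip [([351.5, 178.7], 0.62, 509), ([190.9, 220.6], 0.92, 1009)]
tips [([349.8, 180.4], 0.58, 482), ([186.7, 220.6], 0.97, 943), ([168.9, 191.1], 0.31, 1178)]
```

View pics/rt.png

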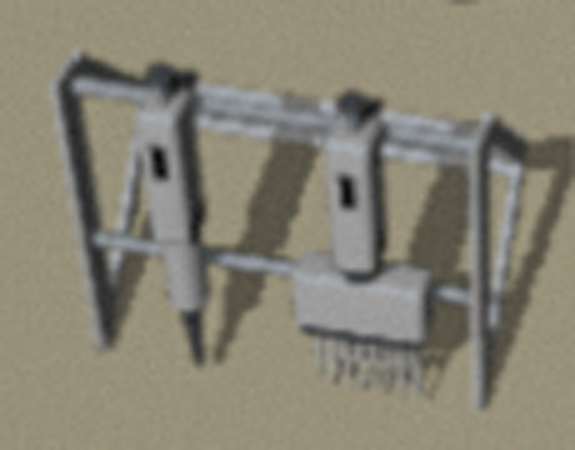

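View pics/pile.png

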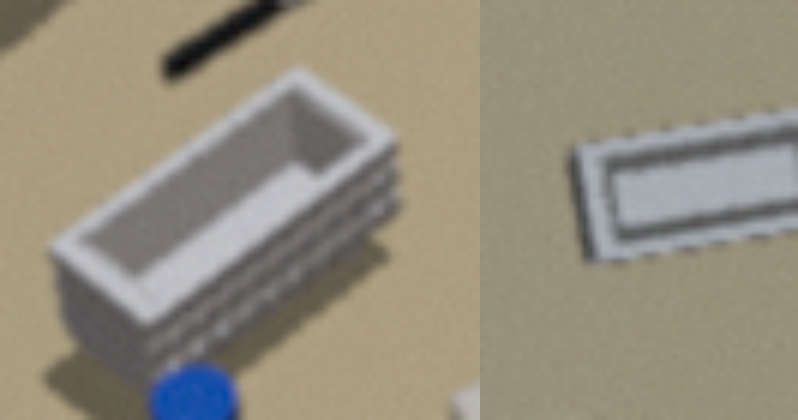

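View pics/rs.png

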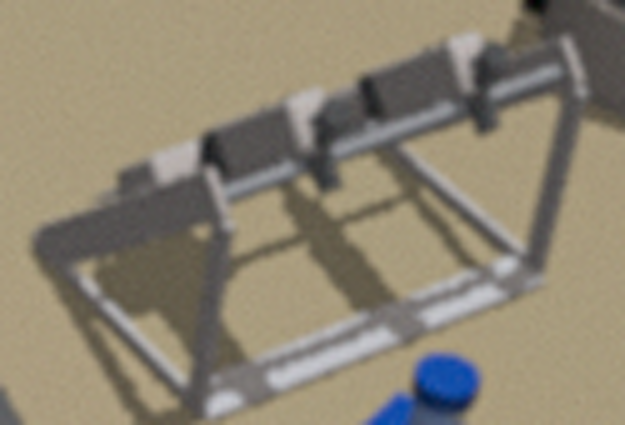

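```bash
cat >> h.py <<'E'
s=2**.5/2
def pip(pl,kind="m"):   # rack-frame parts of a pipette at place y=pl
    def tf(P): P=np.array(P); return P[:,:1]*[s,0,-s]+P[:,1:2]*[0,1,0]+P[:,2:]*[s,0,s]+[.06,pl,.166]
    if kind=="m": parts=[box(.034,.028,-.088,.012),box(.026,.084,-.144,-.100),box(.02,.02,-.1,-.088),box(.004,.068,-.205,-.144),box(.016,.016,.012,.034)]
    else: parts=[box(.034,.026,-.088,.012),box(.016,.016,.012,.034)]
    return [tf(p) for p in parts]
def place(P,x): c,q=np.cos(x[2]),np.sin(x[2]); return np.array(P)@np.array([[c,q,0],[-q,c,0],[0,0,1]])+[x[0],x[1],0]
def rackfit(masks,x0,pl):
    parts=pip(pl)
    def cost(x):
        e=0
        for n,m in masks.items():
            h=np.max([hullmask(n,place(p,x)) for p in parts],0); e+=1-np.minimum(h,m).sum()/np.maximum(h,m).sum()
        return e
    best=None
    for y in(-.3,-.15,0,.15,.3):
        x=np.array([x0[0],x0[1],x0[2]+y]); r=minimize(cost,x,method="Nelder-Mead",options=dict(initial_simplex=[x,x+[.015,0,0],x+[0,.015,0],x+[0,0,.1]],xatol=2e-4,fatol=1e-4,maxiter=120))
        if best is None or r.fun<best.fun: best=r
    return best.x,best.fun
E
python3 - <<'E'
from h import *
np.set_printoptions(precision=4,suppress=True)
a=camera("scene");b=camera("top")
c=at_z("scene",[[164.2,280.8],[205,251.3],[220.8,262.5],[180,293.3]],.072); print(c,c.mean(0))
print("rim scene@72",at_z("scene",[[194,273.1]],.072))
g=at_z("top",[[186.9,196.3]],.152)[0]; print("grip top",g,"scene",at_z("scene",[[356.8,177.7]],.152))
o=at_z("top",[[183.2,192.7]],.166)[0]; os=at_z("top",[[146.6,184.5]],.166)[0]; d=os-o; yaw=np.arctan2(-d[0],d[1]); print("multi",o,"scene",at_z("scene",[[360.9,174.5]],.166),"single",os,"scene",at_z("scene",[[392.4,163.4]],.166),np.hypot(*d[:2]),"yaw",np.degrees(yaw))
M=regs("multichannel",dict(scene=(353,180),top=(186,215)));print({n:m.sum() for n,m in M.items()})
pl=-.055
cc,q=np.cos(yaw),np.sin(yaw); x0=(o[0]-cc*.06+q*pl,o[1]-q*.06-cc*pl,yaw)
for k in [M]+[{n:M[n]} for n in M]:
    x,f=rackfit(k,x0,pl); print(list(k),x,np.degrees(x[2]),f,"grip",place([[.06-.02*s,pl,.166-.02*s]],x))
    if len(k)==2: X=x
for n,im,bx in(("top",b,(115,165,230,255)),("scene",a,(300,150,425,235))):
    I=cv2.resize(im[bx[1]:bx[3],bx[0]:bx[2]],None,fx=3,fy=3,interpolation=cv2.INTER_CUBIC)
    for p in pip(pl)+pip(-pl,"s")+[np.array([[.072,-.127,.147],[.072,.127,.147]]),np.array([[-.016,-.127,.065],[-.016,.127,.065]])]:
        h=((proj(n,place(p,X))-bx[:2]+.5)*3); h=cv2.convexHull(h.astype(np.float32)).astype(np.int32); cv2.polylines(I,[h],True,(255,0,0))
    globals()[n]=I
W=np.zeros((270,740,3),np.uint8); W[:270,:345]=top; W[:255,355:730]=scene; cv2.imwrite("pics/ov.png",W[:,:,::-1])
E
```

```text
[[ 0.507  -0.3656  0.072 ]
 [ 0.4853 -0.2302  0.072 ]
 [ 0.5429 -0.2214  0.072 ]
 [ 0.5645 -0.3568  0.072 ]] [ 0.5249 -0.2935  0.072 ]
rim scene@72 [[ 0.531  -0.2945  0.072 ]]
grip top [0.5813 0.2249 0.152 ] scene [[0.5779 0.2248 0.152 ]]
multi [0.5905 0.2327 0.166 ] scene [[0.5864 0.2298 0.166 ]] single [0.6164 0.3418 0.166 ] scene [[0.606  0.3398 0.166 ]] 0.11218478023094552 yaw -13.394418475869811
{'scene': np.float32(462.0), 'top': np.float32(930.0)}Traceback (most recent call last):
  File "<stdin>", line 12, in <module>
  File "h.py", line 56, in rackfit
    x=np.array([x0[0],x0[1],x0[2]+y]); r=minimize(cost,x,method="Nelder-Mead",options=dict(initial_simplex=[x,x+[.015,0,0],x+[0,.015,0],x+[0,0,.1]],xatol=2e-4,fatol=1e-4,maxiter=120))
                                         ~~~~~~~~^^^^^^^^^^^^^^^^^^^^^^^^^^^^^^^^^^^^^^^^^^^^^^^^^^^^^^^^^^^^^^^^^^^^^^^^^^^^^^^^^^^^^^^^^^^^^^^^^^^^^^^^^^^^^^^^^^^^^^^^^^^^^^^^^^^^^^
    res = _minimize_neldermead(fun, x0, args, callback, bounds=bounds,
                               **options)
    fxcc = func(xcc)
    fx = function(np.copy(x), *(wrapper_args + args))
  File "h.py", line 52, in cost
    h=np.max([hullmask(n,place(p,x)) for p in parts],0); e+=1-np.minimum(h,m).sum()/np.maximum(h,m).sum()
              ~~~~~~~~^^^^^^^^^^^^^^
  File "h.py", line 18, in hullmask
    m=np.zeros((420*4,560*4),np.uint8); h=cv2.convexHull((proj(n,P)*4+1.5).astype(np.float32)).astype(np.int32)
                                                          ~~~~^^^^^
  File "h.py", line 11, in proj
    k,d,R,t=K(n); return cv2.projectPoints(np.array(X,float).reshape(-1,1,3),cv2.Rodrigues(R)[0],t,k,d)[0].reshape(-1,2)
            ~^^^
  File "h.py", line 4, in K
    c=calibration(n); f=210/np.tan(np.radians(c["vertical_fov"])/2)
ValueError: time passes only in moves, steps and waits
```

```bash
sed -i 's/^def K(n):/import functools\n@functools.lru_cache\ndef K(n):/' h.py; sed -i 's/for y in(-.3,-.15,0,.15,.3)/for y in(-.1,.1)/' h.py
python3 - <<'E'
from h import *
np.set_printoptions(precision=4,suppress=True)
K("top");K("scene")
a=camera("scene");b=camera("top")
M=regs("multichannel",dict(scene=(353,180),top=(186,215)))
pl=-.055;yaw=np.radians(-12.5);o=[.589,.2315]
cc,q=np.cos(yaw),np.sin(yaw); x0=(o[0]-cc*.06+q*pl,o[1]-q*.06-cc*pl,yaw)
for k in [{n:M[n]} for n in M]+[M]:
    x,f=rackfit(k,x0,pl); print(list(k),x,np.degrees(x[2]),f,"grip",place([[.06-.02*s,pl,.166-.02*s]],x))
X=x
for n,im,bx in(("top",b,(115,165,230,255)),("scene",a,(300,150,425,235))):
    I=cv2.resize(im[bx[1]:bx[3],bx[0]:bx[2]],None,fx=3,fy=3,interpolation=cv2.INTER_CUBIC)
    for p in pip(pl)+pip(-pl,"s")+[np.array([[.072,-.127,.147],[.072,.127,.147]]),np.array([[-.016,-.127,.065],[-.016,.127,.065]])]:
        h=((proj(n,place(p,X))-bx[:2]+.5)*3); h=cv2.convexHull(h.astype(np.float32)).astype(np.int32); cv2.polylines(I,[h],True,(255,0,0))
    globals()[n]=I
W=np.zeros((270,740,3),np.uint8); W[:270,:345]=top; W[:255,355:730]=scene; cv2.imwrite("pics/ov.png",W[:,:,::-1])
E
```

```text
['scene'] [ 0.5393  0.2932 -0.2176] -12.467022075643523 0.21995586156845093 grip [[0.5722 0.2296 0.1519]]
['top'] [ 0.5394  0.289  -0.1778] -10.187991345624637 0.18480420112609863 grip [[0.5748 0.2268 0.1519]]
['scene', 'top'] [ 0.5366  0.2899 -0.1802] -10.324991856355991 0.41977983713150024 grip [[0.5718 0.2276 0.1519]]
```

View pics/ov.png

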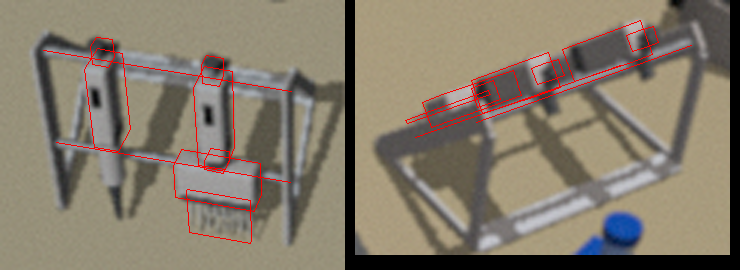

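The overlay shows the eight-channel on the -y place of the rack (top crop, head at about (187,226) px) and the single on the other. The pile crop shows three nested white liners, so the choice holds. Next I move above the pile.

```bash
python3 -m jog '{"offset":[[36,-14,0],[36,-14,0],[36,-14,0],[36,-14,0],[36,-14,0],[36,-14,0],[36,-14,0],[36,-14,0],[36,-14,0],[36,-15,0],[0,0,10],[0,0,10],[0,0,10],[0,0,10],[0,0,10],[0,0,10],[0,0,10],[0,0,0]],"turn":[[0,0,0],[0,0,0],[0,0,0],[0,0,0],[0,0,0],[0,0,0],[0,0,0],[0,0,0],[0,0,0],[0,0,0],[0,0,-10.6],[0,0,-10.6],[0,0,-10.6],[0,0,-10.6],[0,0,-10.6],[0,0,-10.6],[0,0,-10.6],[0,0,-1.2]],"hand":[-1,-1,-1,-1,-1,-1,-1,-1,-1,-1,-1,-1,-1,-1,-1,-1,-1,-1]}' 15
python3 - <<'E'
from h import *
np.set_printoptions(precision=4,suppress=True)
o=get_obs();R=cv2.Rodrigues(o["tcp_rot"])[0];print(o["t"],o["tool_pos"],R,o["joint_positions"])
for T,y in (((.525,-.2975,.062),9.2),):print(R.T@(np.array(T)-o["tool_pos"])*1e3, np.degrees(np.arctan2(R[1,0],R[0,0])))
E
```

```text
t: 4.35
tool_pos: [0.5243, -0.2977, 0.1441]
tcp_rot: [-2.036, -2.391, 0.0]
ft_force: [0.3, -0.4, 0.2]
width: 0.095
gripper_force: 0.0
4.35 [ 0.5243 -0.2977  0.1441] [[-0.1591  0.9873 -0.0009]
 [ 0.9873  0.1591  0.0006]
 [ 0.0007 -0.0008 -1.    ]] [-0.6259  0.5372  1.6897 -0.0001  0.9158 -0.7856]
[ 0.0748  0.7664 82.1097] 99.15277536262509
```

```bash
python3 -m jog '{"offset":[[0,0.7,20],[0,0,20],[0,0,20],[0,0,12],[0,0,10],[0,0,0],[0,0,0],[0,0,0],[0,0,0],[0,0,0],[0,0,0],[0,0,0],[0,0,0],[0,0,0]],"turn":[[0,0,0],[0,0,0],[0,0,0],[0,0,0],[0,0,0],[0,0,0],[0,0,0],[0,0,0],[0,0,0],[0,0,0],[0,0,0],[0,0,0],[0,0,0],[0,0,0]],"hand":[-1,-1,-1,-1,-1,-1,0.36,0.36,0.5,0.5,0.6,0.6,1,1]}' 15
python3 - <<'E'
from h import *
save("scene","g.png",(130,190,270,310),5)
E
```

```text
t: 6.1
tool_pos: [0.5253, -0.2978, 0.0628]
tcp_rot: [2.037, 2.392, -0.0]
ft_force: [-1.0, 0.0, 3.2]
width: 0.0619
gripper_force: 15.0
```

View pics/g.png

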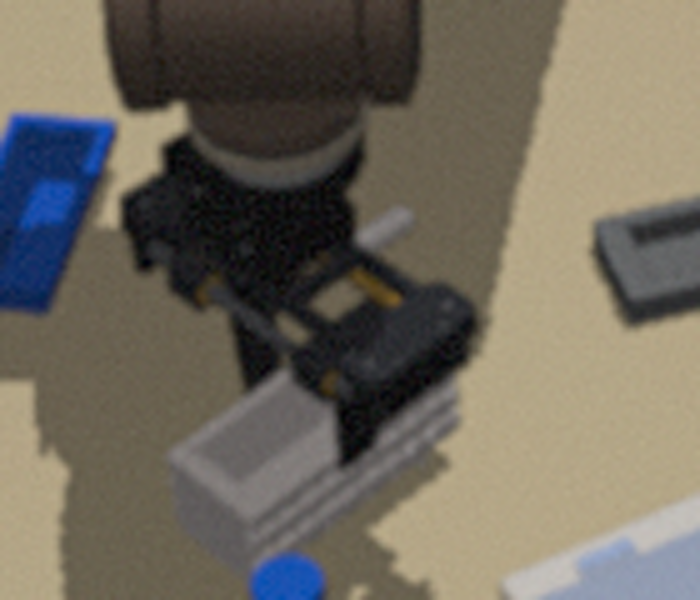

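The fingers straddle the top liner at mid-length (crop (340,420)) with the tips above the next liner's skirt. Lifting and carrying to above the base.

```bash
python3 -m jog '{"offset":[[0,0,-6],[0,0,-10],[0,0,-20],[0,0,-25],[0,0,-25],[28,3.8,0],[28,3.8,0],[28,3.8,0],[28,3.8,0],[28,3.8,0],[28,3.8,0],[28,3.8,0],[28,3.8,0],[28,3.8,0],[32,4.5,0],[0,0,0],[0,0,0],[0,0,0],[0,0,0]],"turn":[[0,0,0],[0,0,0],[0,0,0],[0,0,0],[0,0,0],[0,0,0],[0,0,0],[0,0,0],[0,0,0],[0,0,0],[0,0,0],[0,0,0],[0,0,0],[0,0,0],[0,0,0],[0,0,9.8],[0,0,9.8],[0,0,9.7],[0,0,0]],"hand":[1,1,1,1,1,1,1,1,1,1,1,1,1,1,1,1,1,1,1]}'
python3 - <<'E'
from h import *
np.set_printoptions(precision=4,suppress=True)
o=get_obs();R=cv2.Rodrigues(o["tcp_rot"])[0];print(o["tool_pos"],np.degrees(np.arctan2(R[1,0],R[0,0])))
a=camera("scene");b=camera("top")
I=cv2.resize(a[170:270,190:330],(560,400),interpolation=cv2.INTER_CUBIC); I2=cv2.resize(a[230:310,150:230],(235,235)); W=np.zeros((400,800,3),np.uint8);W[:,:560]=I;W[:235,565:]=I2
cv2.imwrite("pics/h.png",W[:,:,::-1])
for n in("scene","top"):
    for q in("rim","mouth","trough","base","spare_mid"): print(n,q,[(np.round(k["at"],1).tolist(),round(k["conf"],2)) for k in pinpoint(q,n)[:4]])
print(proj("scene",[list(o["tool_pos"]+[0,0,.010])]))
E
```

```text
t: 8.52
tool_pos: [0.5183, -0.0112, 0.1491]
tcp_rot: [2.574, 1.8, 0.001]
ft_force: [0.2, -0.2, -0.3]
width: 0.062
gripper_force: 15.0
[ 0.5183 -0.0112  0.1491] 69.93594495284042
scene rim [([135.2, 227.9], 0.73), ([282.2, 201.3], 0.67), ([92.5, 278.5], 0.66)]
scene mouth [([277.4, 231.9], 0.86)]
scene trough [([282.4, 207.0], 0.74), ([96.1, 287.1], 0.7), ([137.0, 238.3], 0.64)]
scene base [([274.6, 237.6], 0.97)]
scene spare_mid [([193.9, 286.1], 0.63)]
top rim [([417.3, 266.3], 0.62), ([366.4, 295.4], 0.58)]
top mouth []
top trough [([362.3, 294.0], 0.74), ([415.1, 263.0], 0.61)]
top base []
top spare_mid [([355.7, 214.0], 0.86)]
[[278.8498 198.3852]]
```

View pics/h.png

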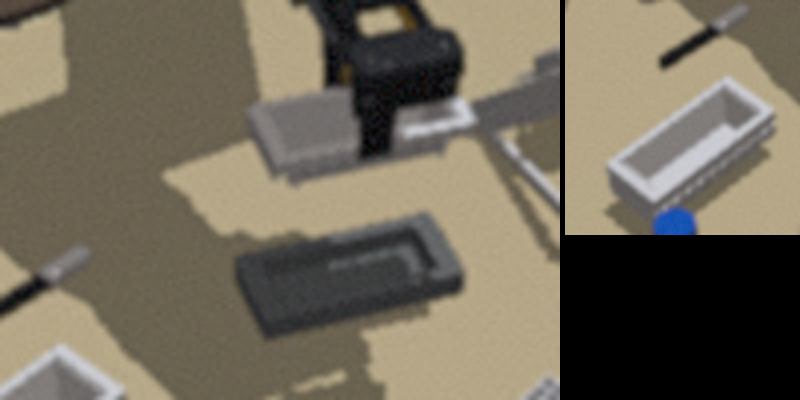

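The crop shows one liner in the hand above the base, nearly parallel with it, and two left in the pile. Next I check the offset along its length numerically.

```bash
python3 - <<'E'
from h import *
np.set_printoptions(precision=1,suppress=True)
p=(.5183,-.0112,np.radians(-20.1)); zr=.1491+.0092
f=lambda P:(proj("scene",place(P,p))-[190,170]+.5)*4
print("rim top corners (x,y)=(-,-),(-,+),(+,-),(+,+)\n",f(box(.062,.14,zr,zr)[::2]))
print("rim mid-edge right end",f([[0,.07,zr],[0,-.07,zr]]))
print("base top",f(box(.068,.15,.022,.022)[::2]),"opening",f(box(.046,.117,.022,.022)[::2]))
a=camera("scene"); g=a.astype(int)
M=regs("trough",dict(scene=(282,203)))
if M:
    m=M["scene"]; ys,xs=np.nonzero(m); print("mask",xs.min(),xs.max(),ys.min(),ys.max(),m.sum())
    pm=np.maximum(hullmask("scene",place(box(.062,.14,zr-.018,zr)+box(.031,.103,zr-.036,zr-.036),p)),0); ys,xs=np.nonzero(pm>.5); print("model",xs.min(),xs.max(),ys.min(),ys.max())
E
```

```text
rim top corners (x,y)=(-,-),(-,+),(+,-),(+,+)
 [[242.1 108.9]
 [438.3  68.2]
 [271.8 167.6]
 [473.3 124.1]]
rim mid-edge right end [[455.6  95.7]
 [256.7 137.8]]
base top [[234.4 256.7]
 [432.4 212. ]
 [264.9 322.1]
 [468.3 274.3]] opening [[261.6 261.9]
 [416.7 226.7]
 [282.6 305.9]
 [440.6 269. ]]
mask 252 307 194 215 721.0
model 250 307 187 216
```

```bash
python3 -m jog '{"offset":[[-3,0,10],[0,0,25],[0,0,25],[0,0,20],[0,0,10],[0,0,6],[0,0,6],[0,0,4],[0,0,4],[0,0,3],[0,0,0]],"turn":[[0,0,0],[0,0,0],[0,0,0],[0,0,0],[0,0,0],[0,0,0],[0,0,0],[0,0,0],[0,0,0],[0,0,0],[0,0,0]],"hand":[1,1,1,1,1,1,1,1,1,1,1]}'
```

```text
t: 10.6
tool_pos: [0.5171, -0.014, 0.0355]
tcp_rot: [-2.575, -1.799, 0.0]
ft_force: [0.5, -0.6, -0.8]
width: 0.0617
gripper_force: 15.0
```

```bash
python3 -m jog '{"offset":[[0,0,2],[0,0,2],[0,0,1.5],[0,0,0],[0,0,0]],"turn":[[0,0,0],[0,0,0],[0,0,0],[0,0,0],[0,0,0]],"hand":[1,1,1,1,1]}'
```

```text
t: 11.22
tool_pos: [0.5171, -0.014, 0.0303]
tcp_rot: [2.576, 1.799, -0.0]
ft_force: [-2.2, -0.2, 5.9]
width: 0.0618
gripper_force: 15.0
```

```bash
python3 -m jog '{"offset":[[0,0,0],[0,0,0],[0,0,0],[0,0,-10],[0,0,-25],[0,0,-35],[0,0,-35],[0,0,-35],[0,0,-35],[0,0,-10],[0,0,0]],"turn":[[0,0,0],[0,0,0],[0,0,0],[0,0,0],[0,0,0],[0,0,0],[0,0,-10],[0,0,-10],[0,0,-10],[0,0,-10],[0,0,0]],"hand":[-0.4,-0.8,-1,-1,-1,-1,-1,-1,-1,-1,-1]}'
python3 - <<'E'
from h import *
np.set_printoptions(precision=4,suppress=True)
a=camera("scene");b=camera("top");o=get_obs();R=cv2.Rodrigues(o["tcp_rot"])[0];print(o["tool_pos"],np.degrees(np.arctan2(R[1,0],R[0,0])),o["joint_positions"])
I=cv2.resize(a[190:270,220:330],(550,400),interpolation=cv2.INTER_CUBIC)
cv2.imwrite("pics/i.png",I[:,:,::-1])
for q,z in(("rim",.04),("mouth",.04)): print(q,[(np.round(k["at"],1).tolist(),round(k["conf"],2),at_z("scene",[k["at"]],z)) for k in pinpoint(q,"scene")[:4]])
p=(.5182,-.0112,np.radians(-20.1));print((proj("scene",place(box(.062,.14,.04,.04)[::2]+box(.068,.15,.022,.022)[::2],p))-[220,190]+.5)*5)
E
```

```text
t: 12.6
tool_pos: [0.5173, -0.0141, 0.2163]
tcp_rot: [1.805, 2.569, 0.001]
ft_force: [-0.1, -0.7, -0.5]
width: 0.0953
gripper_force: 0.0
[ 0.5169 -0.014   0.2149] 109.63325629367664 [-0.1548  0.338   1.8197 -0.0001  0.9842 -0.4974]
rim [([277.3, 233.6], 0.92, array([[ 0.5254, -0.0178,  0.04  ]])), ([136.2, 231.8], 0.81, array([[ 0.2781, -0.3198,  0.04  ]])), ([94.4, 277.9], 0.59, array([[ 0.3629, -0.4864,  0.04  ]])), ([193.0, 347.9], 0.35, array([[ 0.6929, -0.4078,  0.04  ]]))]
mouth [([279.2, 230.3], 0.97, array([[ 0.5185, -0.005 ,  0.04  ]]))]
[[152.9557 199.014 ]
 [385.9278 146.8465]
 [188.1898 273.286 ]
 [427.0347 217.8241]
 [142.9305 220.7761]
 [390.3612 164.8877]
 [181.0305 302.4703]
 [435.2558 242.7334]]
```

View pics/i.png

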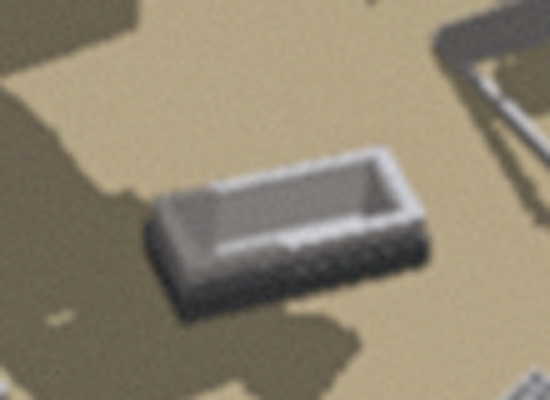

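The liner is seated: its rim corners at crop (155,200), (385,148) and (425,215) match the predicted seated pose. I re-measure the rack briefly and move towards it.

```bash
python3 -m jog '{"offset":[[0,0,-5],[0,0,-5],[0,0,-5],[0,0,-5],[0,0,0],[0,0,0]],"turn":[[0,0,-10],[0,0,-10],[0,0,-10],[0,0,-10],[0,0,-10],[0,0,-9]],"hand":[-1,-1,-1,-1,-1,-1]}'
python3 - <<'E'
from h import *
np.set_printoptions(precision=4,suppress=True)
K("top");K("scene")
from collections import defaultdict
D=defaultdict(list)
near={"top":dict(grip=(187,196),multichannel=(184,193),single=(147,184),upper_rail=(168,184)),"scene":dict(grip=(357,178),multichannel=(361,174),single=(392,163),upper_rail=(377,173))}
Z=dict(grip=.152,multichannel=.166,single=.166,upper_rail=.147)
for i in range(4):
    for n in("top","scene"):
        camera(n)
        for q in Z:
            for k in pinpoint(q,n)[:4]:
                if np.hypot(*np.subtract(k["at"],near[n][q]))<9: D[n,q].append(k["at"]);break
for k,v in D.items(): print(k,len(v),at_z(k[0],[np.mean(v,0)],Z[k[1]]),np.std(v,0))
o=get_obs();R=cv2.Rodrigues(o["tcp_rot"])[0];print(o["t"],o["tool_pos"],np.degrees(np.arctan2(R[1,0],R[0,0])),o["joint_positions"])
print(R.T@([.576,.2265,.235]-o["tool_pos"])*1e3)
E
```

```text
t: 13.55
tool_pos: [0.517, -0.014, 0.2345]
tcp_rot: [-0.299, -3.126, -0.0]
ft_force: [-0.4, -0.1, -0.3]
width: 0.095
gripper_force: 0.0
('top', 'grip') 4 [[0.5656 0.2227 0.152 ]] [1.0986 1.3179]
('top', 'multichannel') 4 [[0.5866 0.2284 0.166 ]] [1.5338 1.6078]
('top', 'single') 4 [[0.6164 0.3377 0.166 ]] [1.2657 0.8307]
('top', 'upper_rail') 4 [[0.6165 0.2776 0.147 ]] [0.8496 1.3535]
('scene', 'grip') 4 [[0.5721 0.2316 0.152 ]] [1.6769 0.6403]
('scene', 'multichannel') 4 [[0.5856 0.2305 0.166 ]] [1.5141 1.0497]
('scene', 'single') 4 [[0.5986 0.3437 0.166 ]] [0.4603 0.6519]
('scene', 'upper_rail') 4 [[0.5977 0.2873 0.147 ]] [0.559 0.87 ]
15.55 [ 0.5172 -0.0141  0.2351] 168.86489856315015 [-0.1549  0.3157  1.7927 -0.0001  1.0331 -1.5313]
[-11.257  247.3863   0.1071]
```

```bash
python3 -m jog '{"offset":[[-2,36,0],[-2,36,0],[-2,36,0],[-2,36,0],[0,36,0],[0,36,0],[0,33,0],[0,0,20],[0,0,20],[0,0,0]],"turn":[[0,0,0],[0,0,0],[0,0,0],[0,0,0],[0,0,0],[0,0,0],[0,0,0],[0,0,0],[0,0,0],[0,0,0]],"hand":[-1,-1,-1,-1,-1,-1,-1,-1,-1,-1]}' 30
python3 - <<'E'
from h import *
np.set_printoptions(precision=4,suppress=True)
o=get_obs();R=cv2.Rodrigues(o["tcp_rot"])[0];print(o["t"],o["tool_pos"],np.degrees(np.arctan2(R[1,0],R[0,0])),o["joint_positions"])
a=camera("scene");b=camera("top")
C=np.hstack([cv2.resize(a[140:220,300:400],(500,400),interpolation=cv2.INTER_CUBIC),cv2.resize(b[170:250,150:210],(300,400),interpolation=cv2.INTER_CUBIC)]);cv2.imwrite("pics/j.png",C[:,:,::-1])
E
```

```text
t: 16.8
tool_pos: [0.5725, 0.2286, 0.1939]
tcp_rot: [-0.304, -3.124, 0.002]
ft_force: [-0.3, -0.3, -0.1]
width: 0.0949
gripper_force: 0.0
16.8 [0.5725 0.2286 0.1939] 168.87226721087004 [ 0.2729  0.5004  1.6031 -0.0001  1.0409 -1.1036]
```

View pics/j.png

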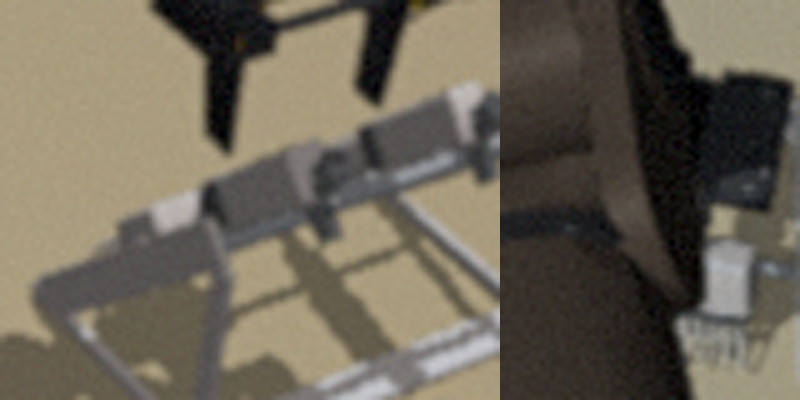

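The fingers straddle the eight-channel's handle: finger tips at crop (228,150) and (378,100), handle between them at (260,190). Descending.

```bash
python3 -m jog '{"offset":[[0,0,10],[0,0,15],[0,0,15],[0,0,13],[0,0,8],[0,0,0]],"turn":[[0,0,0],[0,0,0],[0,0,0],[0,0,0],[0,0,0],[0,0,0]],"hand":[-0.5,-0.5,-0.5,-0.5,-0.5,-0.5]}' 30; python3 -m jog '{"offset":[[0,0,0],[0,0,0],[0,0,0],[0,0,0],[0,0,0],[0,0,0],[0,0,0]],"turn":[[0,0,0],[0,0,0],[0,0,0],[0,0,0],[0,0,0],[0,0,0],[0,0,0]],"hand":[0,0.2,0.3,0.4,0.5,1,1]}' 40
```

```text
t: 17.65
tool_pos: [0.573, 0.2287, 0.1335]
tcp_rot: [-0.305, -3.126, 0.001]
ft_force: [0.3, -0.1, -0.7]
width: 0.0713
gripper_force: 0.0
t: 18.52
tool_pos: [0.5732, 0.2287, 0.1342]
tcp_rot: [0.305, 3.127, 0.0]
ft_force: [0.1, -0.3, 1.9]
width: 0.0281
gripper_force: 39.7
```

```bash
python3 -m jog '{"offset":[[0,0,0],[0,0,-4],[0,0,-6],[0,0,-12],[0,0,-20],[0,0,-24],[0,0,-24],[0,0,-24],[0,0,-24],[0,0,-24],[0,0,-24],[0,0,-22],[0,0,-12],[0,0,-6],[0,0,0]],"turn":[[0,0,0],[0,0,0],[0,0,0],[0,0,0],[0,0,0],[0,0,0],[0,0,0],[0,0,0],[0,0,0],[0,0,0],[0,0,0],[0,0,0],[0,0,0],[0,0,0],[0,0,0]],"hand":[1,1,1,1,1,1,1,1,1,1,1,1,1,1,1]}' 58
python3 - <<'E'
from h import *
np.set_printoptions(precision=4,suppress=True)
o=get_obs();print(o["ft_force"],o["ft_torque"],o["joint_positions"])
a=camera("scene");b=camera("top")
for n in("scene","top"):
    for q in("grip","tips","multichannel","single"): print(n,q,[(np.round(k["at"],1).tolist(),round(k["conf"],2)) for k in pinpoint(q,n)[:3]])
R=cv2.Rodrigues(o["tcp_rot"])[0];g=o["tool_pos"]-.019*R[:,2]; y=np.radians(-11.1)
z=np.array([s*np.cos(y),s*np.sin(y),s]); print("pred grip,tips",proj("scene",[g,g-.185*z]),proj("top",[g,g-.185*z]))
E
```

```text
t: 20.4
tool_pos: [0.573, 0.2287, 0.36]
tcp_rot: [-0.305, -3.127, 0.0]
ft_force: [-0.5, 0.8, -2.8]
width: 0.0276
gripper_force: 57.7
[-0.5148  0.786  -2.804 ] [ 0.0225 -0.2212  0.0247] [ 0.2728  0.3758  1.3618 -0.0001  1.4042 -1.1037]
scene grip [([368.0, 105.1], 0.73)]
scene tips [([332.3, 123.3], 0.77)]
scene multichannel [([373.5, 105.7], 0.72)]
scene single [([394.1, 159.7], 0.59), ([193.4, 247.6], 0.51), ([373.0, 265.7], 0.38)]
top grip [([270.7, 217.6], 0.6)]
top tips [([169.7, 245.2], 0.45)]
top multichannel []
top single [([357.5, 216.4], 0.42)]
pred grip,tips [[367.8056 105.2449]
 [334.0651 124.5463]] [[163.8665 189.5295]
 [168.0827 243.096 ]]
```

The pipette is up, held at 45° as modelled (predicted and observed tips agree within 2 px). Turning it upright.

```bash
python3 -m jog '{"offset":[[0,0,0],[0,0,0],[0,0,0],[0,0,0],[0,0,0],[0,0,0],[0,0,0],[0,0,0],[0,0,0]],"turn":[[0,-4,0],[0,-6,0],[0,-6,0],[0,-7,0],[0,-7,0],[0,-6,0],[0,-5,0],[0,-4,0],[0,0,0]],"hand":[1,1,1,1,1,1,1,1,1]}' 
python3 - <<'E'
from h import *
np.set_printoptions(precision=4,suppress=True)
o=get_obs();R=cv2.Rodrigues(o["tcp_rot"])[0];print(R,o["joint_positions"])
g=o["tool_pos"]-.019*R[:,2];print("grip",g)
# rotate about world z by -9 deg in tool axes
v=R.T@[0,0,1.];print("world z in tool",v)
d=R.T@(np.array([.5182,-.0112,g[2]])-g)*1e3;print("to mouth, tool mm",d)
E
```

```text
t: 22.02
tool_pos: [0.5724, 0.2289, 0.3595]
tcp_rot: [0.228, 2.349, -0.095]
ft_force: [-0.4, 0.3, -2.7]
width: 0.0278
gripper_force: 57.7
[[-0.695   0.1925  0.6928]
 [ 0.1357  0.9813 -0.1365]
 [-0.7061 -0.0009 -0.7081]] [ 0.4643  0.1937  1.8354 -0.8393  0.6198 -0.334 ]
grip [0.5592 0.2315 0.373 ]
world z in tool [-0.7061 -0.0009 -0.7081]
to mouth, tool mm [  -4.441  -246.0369    4.7277]
```

```bash
python3 -m jog '{"offset":[[0,-8,0],[0,-16,0],[0,-24,0],[0,-26,0],[0,-26,0],[0,-26,0],[0,-26,0],[0,-26,0],[0,-24,0],[0,-20,0],[0,-14,0],[0,-10,0],[0,0,0],[0,0,0],[0,0,0]],"turn":[[0,0,0],[0,0,0],[0,0,0],[0,0,0],[0,0,0],[0,0,0],[0,0,0],[0,0,0],[0,0,0],[0,0,0],[3,0,3],[3.3,0,3.3],[0,0,0],[0,0,0],[0,0,0]],"hand":[1,1,1,1,1,1,1,1,1,1,1,1,1,1,1]}'
cat > chk.py <<'E'
from h import *
np.set_printoptions(precision=4,suppress=True)
K("top");K("scene")
o=get_obs();R=cv2.Rodrigues(o["tcp_rot"])[0];g=o["tool_pos"]-.019*R[:,2]
print("R",R,"yaw y",np.degrees(np.arctan2(-R[0,1],R[1,1])),"grip",g,o["joint_positions"])
D={}
for i in range(4):
    for n in("scene","top"):
        camera(n)
        for q in("grip","tips","mouth"):
            for k in pinpoint(q,n)[:1]: D.setdefault((n,q),[]).append(k["at"])
for k,v in D.items(): print(k,np.median(v,0),len(v))
P=[g,g-[0,0,.185],[.5182,-.0112,.04]];print("pred",proj("scene",P),proj("top",P))
print("to mouth",R.T@(np.array([.5182,-.0112,.257])-g)*1e3)
E
python3 chk.py
```

```text
t: 23.9
tool_pos: [0.5248, -0.0125, 0.3601]
tcp_rot: [0.41, 2.327, -0.17]
ft_force: [-0.2, 0.1, -2.2]
width: 0.0279
gripper_force: 57.7
R [[-0.6646  0.3418  0.6645]
 [ 0.2416  0.9398 -0.2418]
 [-0.7071 -0.0002 -0.7071]] yaw y -19.988940529103083 grip [ 0.5122 -0.0079  0.3736] [-0.0369 -0.0011  2.0609 -0.6139  0.3865 -0.7684]
('scene', 'grip') [281.6  127.25] 4
('scene', 'tips') [274.7 189. ] 4
('scene', 'mouth') [277.9  231.85] 4
('top', 'grip') [263.55 215.3 ] 4
('top', 'mouth') [370.4 194.1] 2
pred [[281.1957 127.719 ]
 [278.6756 188.0516]
 [277.434  231.1801]] [[262.7081 213.6859]
 [265.7458 218.0396]
 [268.5806 218.7517]]
to mouth [77.6416 -1.0072 87.2334]
```

```bash
cat > tilt.py <<'E'
from h import *
np.set_printoptions(precision=4,suppress=True)
K("top");K("scene")
o=get_obs();R=cv2.Rodrigues(o["tcp_rot"])[0];g=o["tool_pos"]-.019*R[:,2]
parts=[box(.034,.028,-.088,.012),box(.026,.084,-.144,-.100),box(.02,.02,-.1,-.088),box(.006,.068,-.205,-.144)]
c=R[:,1];B=np.stack([np.cross(c,[0,0,1]),c,[0,0,1]],1)  # pipette axes x,y,z (upright nominal)
def model(x):
    a=cv2.Rodrigues(c*np.radians(x[0]))[0]@B
    return np.max([hullmask("scene",(np.array(p)+[x[2],0,.02+x[1]])@a.T+g) for p in parts[1:]],0)
camera("scene"); u=proj("scene",[g-[0,0,.13]])[0]
for i in range(3):
    if i: camera("scene")
    for q in("tips","multichannel"):
        for k in cut_out(q,"scene"):
            if np.hypot(*(k["at"]-u))<30:
                m=np.array(k["region"],np.float32); ys,xs=np.nonzero(m); keep=np.arange(420)>u[1]-6   # below the hand: head and tips
                M=m*keep[:,None]
                def cost(x): h=model(x)*keep[:,None]; return 1-np.minimum(h,M).sum()/np.maximum(h,M).sum()
                best=min((minimize(cost,[p,0,0],method="Nelder-Mead",options=dict(initial_simplex=[[p,0,0],[p+4,0,0],[p,.006,0],[p,0,.006]],maxiter=60)) for p in(-4,4)),key=lambda r:r.fun)
                print(q,k["conf"],m.sum(),best.x,best.fun,cost([0,0,0]),[ (yy,xs[ys==yy].min(),xs[ys==yy].max()) for yy in range(ys.max()-2,ys.max()+1)]); break
E
python3 tilt.py
```

```text
tips 0.83 1323.0 [-10.0689   0.0316  -0.022 ] 0.14700466394424438 0.3622303 [(181, np.int64(268), np.int64(282)), (182, np.int64(268), np.int64(272)), (183, np.int64(269), np.int64(270))]
multichannel 0.93 1519.0 [1.0555 0.0095 0.0018] 0.11927998065948486 0.19040412 [(185, np.int64(267), np.int64(282)), (186, np.int64(267), np.int64(280)), (187, np.int64(268), np.int64(270))]
tips 0.62 1367.0 [1.3604 0.0218 0.0013] 0.14960730075836182 0.31209165 [(184, np.int64(267), np.int64(272)), (185, np.int64(267), np.int64(271)), (186, np.int64(268), np.int64(270))]
tips 0.78 1534.0 [10.4177  0.0036  0.0257] 0.10671693086624146 0.17459124 [(188, np.int64(267), np.int64(277)), (189, np.int64(267), np.int64(268)), (190, np.int64(267), np.int64(267))]
multichannel 0.78 1453.0 [10.7992  0.0111  0.0252] 0.10555750131607056 0.24419492 [(185, np.int64(268), np.int64(279)), (186, np.int64(268), np.int64(271)), (187, np.int64(269), np.int64(269))]
```

```bash
python3 - <<'E'
from h import *
exec(open("tilt.py").read().split("camera(")[0].replace("from h import *",""))
a=camera("scene").astype(int); sat=a[:,:,0]-a[:,:,2]
h=np.max([hullmask("scene",(np.array(p)+[0,0,.02])@B.T+g)*(i+1) for i,p in enumerate(parts)],0)
print(g,proj("scene",(np.array([[0,-.034,-.205],[0,.034,-.205],[0,-.034,-.144],[0,.034,-.144],[-.013,-.042,-.144],[.013,-.042,-.144],[.013,.042,-.144],[.013,.042,-.1],[.013,-.042,-.1]])+[0,0,.02])@B.T+g))
for r in range(150,200): print(r,''.join('#' if sat[r,c]<14 else '+' if sat[r,c]<26 else '.' for c in range(255,312)),''.join('.1234'[int(round(h[r,c]))] for c in range(255,312)))
E
```

```text
[ 0.5122 -0.0079  0.3735] [[266.4299 190.6058]
 [290.8133 185.5645]
 [266.8597 171.8363]
 [291.9408 166.8897]
 [262.1914 169.4769]
 [265.5638 175.4166]
 [296.7251 169.2182]
 [297.6855 155.0423]
 [265.8644 161.1408]]
150 ....................############+........................ ...................123333333311111122222.................
151 ....................+############++####.................. ...................1233333333322222222221................
152 .....................##################+................. ....................233333333322222222222................
153 .....................###################+................ .................1122333333333322222222222...............
154 ...................++####################+............... ............1122222223333333333222222222221..............
155 ...............++########################+............... ........12222222222222333333332222222222222..............
156 .........+++#############################+............... ........22222222222222333333332222222222222..............
157 ........+###############################
[... 4415 characters left out ...]
.......................................+++ .........................................................
195 .....................................................+### .........................................................
196 ....................................................+#### .........................................................
197 ...................................................+##### .........................................................
198 ....................................................##### .........................................................
199 ....................................................##### .........................................................
```

The head and tip outline matches the upright model within about 1 px. Lowering to 3 cm above the mouth.

```bash
python3 -m jog '{"offset":[[3,-1,3],[6,0,6.5],[8,0,9],[10,0,11],[12,0,13],[12,0,14],[10,0,12],[8,0,9],[5,0,6],[3,0,3],[0,0,0],[0,0,0],[0,0,0],[0,0,0]],"turn":[[0,0,0],[0,0,0],[0,0,0],[0,0,0],[0,0,0],[0,0,0],[0,0,0],[0,0,0],[0,0,0],[0,0,0],[0,0,0],[0,0,0],[0,0,0],[0,0,0]],"hand":[1,1,1,1,1,1,1,1,1,1,1,1,1,1]}'
python3 chk.py
python3 - <<'E'
from h import *
exec(open("tilt.py").read().split("camera(")[0].replace("from h import *",""))
a=camera("scene").astype(int); sat=a[:,:,0]-a[:,:,2]
h=np.max([hullmask("scene",(np.array(p)+[0,0,.02])@B.T+g)*(i+1) for i,p in enumerate(parts)],0)
L=hullmask("scene",place(box(.062,.14,.04,.04),(.5182,-.0112,np.radians(-20.1))))
h=np.where(h<.5,L*5,h)
for r in range(183,252): print(r,''.join('#' if sat[r,c]<14 else '+' if sat[r,c]<26 else '.' for c in range(245,312)),''.join('.12345'[int(round(h[r,c]))] for c in range(245,312)))
E
```

```text
t: 27.75
tool_pos: [0.5327, -0.0185, 0.2669]
tcp_rot: [0.414, 2.361, -0.157]
ft_force: [0.3, 0.2, -1.9]
width: 0.0278
gripper_force: 57.7
R [[-0.687   0.3382  0.6431]
 [ 0.2504  0.941  -0.2275]
 [-0.6821  0.0047 -0.7312]] yaw y -19.769880960908583 grip [ 0.5205 -0.0142  0.2808] [-0.0633  0.1423  2.1791 -1.1336  0.2072 -0.2338]
('scene', 'grip') [279.05 163.05] 4
('scene', 'mouth') [279.2 232. ] 4
('top', 'grip') [267.75 213.35] 4
('top', 'tips') [359.  215.6] 1
('top', 'mouth') [268.4  219.95] 4
('scene', 'tips') [275.4 215.9] 3
pred [[280.1196 161.7648]
 [277.7767 217.1225]
 [277.434  231.1801]] [[266.7263 212.852 ]
 [268.9538 217.0067]
 [268.5806 218.7517]]
to mouth [18.535   1.9158 15.2843]
183 .............................+##################+.................. .............................23333333322222222222..................
184 .............................+###################.................. .............................233333333322222222222.................
185 ............................++###################+................. ..........................1122333333333222222
[... 8562 characters left out ...]

247 +...+.+###################################+........................ ...................................................................
248 +.+++..+#############################++............................ ...................................................................
249 ++..+...+########################+++............................... ...................................................................
250 +.++...++####################+++................................... ...................................................................
251 +++..++.++###############++........................................ ...................................................................
```

The arm ran into joint 4's limit before the last 24 mm (it reads -1.1336), so this facing does not fit. The row of tips works either way round. I go back up, turn the tool half a turn while it points down, and tilt upright facing the robot instead.

```bash
python3 -m jog '{"offset":[[-3,0,-3],[-7,0,-7],[-10,0,-10],[-12,0,-12],[-12,0,-12],[-12,0,-12],[-9,0,-9],[-5,0,-5],[0,0,-5],[0,0,-5],[0,0,-5],[0,0,-5],[0,0,-5],[0,0,-5],[0,0,0]],"turn":[[0,0,0],[0,0,0],[0,0,0],[0,0,0],[0,0,0],[0,0,0],[0,0,0],[0,4,0],[0,7,0],[0,8,0],[0,8,0],[0,8,0],[0,6,0],[0,2,0],[0,0,0]],"hand":[1,1,1,1,1,1,1,1,1,1,1,1,1,1,1]}'
python3 - <<'E'
from h import *
np.set_printoptions(precision=4,suppress=True)
o=get_obs();R=cv2.Rodrigues(o["tcp_rot"])[0];print(R,o["joint_positions"])
E
```

```text
t: 31.28
tool_pos: [0.5267, -0.0171, 0.3929]
tcp_rot: [0.54, 3.094, 0.007]
ft_force: [0.6, 0.3, -0.4]
width: 0.0275
gripper_force: 57.7
[[-0.9409  0.3386  0.0017]
 [ 0.3386  0.9409  0.0043]
 [-0.0002  0.0046 -1.    ]] [-0.1602  0.211   1.514   0.0045  1.4156 -1.3862]
```

```bash
python3 -m jog '{"offset":[[0,0,0],[0,0,0],[0,0,0],[0,0,0],[0,0,0],[0,0,0],[0,0,0],[0,0,0],[0,0,0],[0,0,0],[0,0,0],[0,0,0],[0,0,0],[0,0,0],[0,0,0],[0,0,0],[0,0,0],[0,0,0],[0,0,0],[0,0,0]],"turn":[[0,0,5],[0,0,8.3],[0,0,10],[0,0,10],[0,0,10],[0,0,10],[0,0,10],[0,0,10],[0,0,10],[0,0,10],[0,0,10],[0,0,10],[0,0,10],[0,0,10],[0,0,10],[0,0,10],[0,0,10],[0,0,9],[0,0,6],[0,0,2]],"hand":[1,1,1,1,1,1,1,1,1,1,1,1,1,1,1,1,1,1,1,1]}'
python3 -m jog '{"offset":[[0,0,0],[0,0,0],[0,0,0],[0,0,0],[0,0,0],[0,0,0],[0,0,0],[0,0,0],[0,0,0],[0,0,0]],"turn":[[0,-3,0],[0,-5,0],[0,-6,0],[0,-7,0],[0,-7,0],[0,-7,0],[0,-6,0],[0,-4,0],[0,0,0],[0,0,0]],"hand":[1,1,1,1,1,1,1,1,1,1]}'
sed -i 's/^c=R\[:,1\];/c=R[:,1]*np.sign(R[1,1]);/' tilt.py
python3 chk.py
```

```text
t: 33.78
tool_pos: [0.5259, -0.0167, 0.3931]
tcp_rot: [-3.089, 0.548, -0.002]
ft_force: [-0.5, 0.0, -2.0]
width: 0.028
gripper_force: 57.7
t: 35.02
tool_pos: [0.5262, -0.0167, 0.3934]
tcp_rot: [-2.741, 0.481, 1.13]
ft_force: [-0.7, 0.1, -1.3]
width: 0.0277
gripper_force: 57.7
R [[ 0.6672 -0.3428 -0.6613]
 [-0.2395 -0.9394  0.2453]
 [-0.7053 -0.0052 -0.7089]] yaw y 159.9524436025783 grip [ 0.5388 -0.0214  0.4069] [-0.2104  0.5552  1.1786  0.1245  2.1817  1.738 ]
('scene', 'grip') [283.65 122.45] 4
('scene', 'tips') [281.2 186.1] 4
('scene', 'mouth') [279.15 229.55] 4
('top', 'tips') [225.8 149.5] 1
pred [[284.7557 122.3368]
 [281.8425 185.0536]
 [277.434  231.1801]] [[267.765  201.1282]
 [270.0661 207.6345]
 [268.5806 218.7517]]
to mouth [ 89.5117  -1.7292 122.3427]
```

Joints are comfortable now, and the tips project where predicted. Lowering.

```bash
python3 -m jog '{"offset":[[3,0,4],[6,0,8],[9,0,12],[11,0,15],[12,0,17],[12,0,17],[12,0,17],[10,0,14],[8,-0.7,10],[4.5,-1,5.3],[2,0,3],[0,0,0],[0,0,0],[0,0,0],[0,0,0]],"turn":[[0,0,0],[0,0,0],[0,0,0],[0,0,0],[0,0,0],[0,0,0],[0,0,0],[0,0,0],[0,0,0],[0,0,0],[0,0,0],[0,0,0],[0,0,0],[0,0,0],[0,0,0]],"hand":[1,1,1,1,1,1,1,1,1,1,1,1,1,1,1]}'
python3 chk.py
python3 - <<'E'
from h import *
exec(open("tilt.py").read().split("camera(")[0].replace("from h import *",""))
a=camera("scene").astype(int); sat=a[:,:,0]-a[:,:,2]
h=np.max([hullmask("scene",(np.array(p)+[0,0,.02])@B.T+g)*(i+1) for i,p in enumerate(parts)],0)
L=hullmask("scene",place(box(.062,.14,.04,.04),(.5182,-.0112,np.radians(-20.1))))
h=np.where(h<.5,L*5,h)
for r in range(188,248): print(r,''.join('#' if sat[r,c]<14 else '+' if sat[r,c]<26 else '.' for c in range(245,310)),''.join('.12345'[int(round(h[r,c]))] for c in range(245,310)))
E
```

```text
t: 38.5
tool_pos: [0.5053, -0.0066, 0.2436]
tcp_rot: [-2.74, 0.482, 1.133]
ft_force: [-0.2, -0.8, -2.1]
width: 0.0277
gripper_force: 57.7
R [[ 0.6654 -0.3433 -0.6628]
 [-0.2396 -0.9392  0.2459]
 [-0.707  -0.0048 -0.7072]] yaw y 159.9207637019391 grip [ 0.5179 -0.0113  0.257 ] [-0.2025  0.6309  1.4394  0.1121  1.849   1.7033]
('scene', 'grip') [279.85 168.2 ] 4
('scene', 'mouth') [280.  231.1] 3
('top', 'grip') [236.4  220.35] 2
('scene', 'tips') [275.5 222.7] 2
('top', 'tips') [326.3 253. ] 1
('top', 'mouth') [337.9 160.6] 1
pred [[280.0025 168.5401]
 [277.6978 222.6595]
 [277.434  231.1801]] [[265.9899 214.4372]
 [268.2822 218.2886]
 [268.5806 218.7517]]
to mouth [ 0.1766 -0.1989 -0.1732]
188 ...+.+...+...................+############++###+................. ............................11333333321111222222.................
189 .+...+...+...+................##################+................ ............................123333333322222222222................
190 .....+.+......................+##################+............... .............................233333333322222222221.........
[... 7058 characters left out ...]
....................
243 .....+###################################################++...... ............55554321.............................................
244 .+..++################################################+.......... ............232..................................................
245 +.....##########################################++++............. .................................................................
246 ...+..+######################################++.................. .................................................................
247 ......++##################################++..................... .................................................................
```

```bash
python3 -c "
from workcell import *
o=get_obs();print(o['t'],abs(o['joint_vel']).max(),o['gripper_force']);print(job_done())"
```

```text
40.15 0.001377960803267063 57.657190561294556
the job is handed in; nothing more can be done
None
```

The job is handed in at 40 s of the 61 s allowed. By the camera checks, the top liner is seated in the grey base. The eight-channel pipette is held still and upright, its tips centred to within a few millimetres over the trough, in line with it and about 3 cm above the mouth.

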